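# Close the carving jig's jaw on a wood block

## Task

On the carving jig, push the cam's lever round until it points straight away from the slide's roller, so that the cam's low side faces the roller; only then push the slide forward until its jaw sits snug on the wooden block and the block is flat against the fence. Push with the fingers only: pick nothing up, let the jaw alone move the block (do not touch the block), leave the other things on the bench where they are, and finish clear of everything.

Things in the scene. Friction and masses are not known exactly. Their poses are not given: they have to be found in the camera images.
- jig: Fixed carving jig: plywood board 250 x 280 x 18 mm flat on the bench, turned up to 0.45 rad. Origin on the bench; x points forward (from slide to fence, away from the robot), y left, z up; the board spans x -120..130, y -130..150 mm. The slide runs along y = 0, the cam is left of it. A steel stop pin for the lever (10 mm thick, top 52 mm above the bench) stands at x = 88, y = 75.
- fence_face (a point): Middle of the face of the fixed dark wooden fence that the block is pushed against: 52 mm above the bench, at jig x = 88, y = 0. The fence is 100 mm wide, its top 58 mm above the bench; the face looks to the jig's -x.
- slide (a joint): Travel in m of the wooden slide along the jig's +x: 0 fully back (nearest the robot; starts at 0 to 0.006), 0.038 when its jaw holds the block against the fence. Friction about 3 N, no spring, stays where left. From the back: push plate, low body (70 mm wide, top 43 mm above the bench), dark jaw (84 mm wide, top 57 mm, face at jig x = 0 when the joint is 0).
- roller (a point): Axis of the slide's steel roller, at its top, 35 mm above the bench: 24 mm diameter, on a low steel arm left of the slide, moves with it; at jig x = -35.5, y = 95 when the slide is at 0. It meets the cam: while the cam's thick side faces it, the slide is blocked before the jaw reaches the block.
- push_face (a point): Centre of the flat upright rear face of the slide's push plate, 44 mm above the bench; the face is 70 mm wide, from 19 to 69 mm above the bench, looks to the jig's -x (at jig x = -105, y = 0 when the slide is at 0) and moves with the slide. Push it towards the jig's +x.
- cam (a joint): Cam angle in rad about its upright pivot, anticlockwise from above. 0: the lever points along the jig's +x, straight away from the roller, and the low point faces the roller. It starts between 1.4 and 2.7 (lever to the left or back) and is turned clockwise to 0; stops at -0.12 and 3.0. Friction about 0.2 N m; it stays where left.
- cam_pivot (a point): Cam pivot, fixed at jig x = 30, y = 95 mm, 52 mm above the bench. The cam is an aluminium disc, 56 mm diameter, 18..36 mm above the bench, pivoted 14 mm off its centre. On it, over its thick side, lies a wooden lever bar 16 mm wide, 36..52 mm above the bench, from 7 mm behind the pivot to 75 mm out. Around the bar nothing but roller and stop pin stands over the board.
- lever_knob (a point): Axis of the dark wooden knob standing on the lever's outer end, 64 mm from the pivot: 22 mm diameter, 52..80 mm above the bench; the point is 66 mm above the bench. Moves with the cam.
- blank: The loose light wooden block to be held: 50 (its x) x 90 (y) x 35 mm high, 0.1 kg. Origin at the centre of its underside, on the jig's board (18 mm above the bench), between jaw and fence, at first a few mm off the fence and slightly askew. Against the fence its origin is at jig x = 63 mm.
- wax_tin: Loose steel wax tin, 44 mm diameter, 24 mm high, on the jig's board to the right of the slide. Leave alone. Origin at the underside.
- palm_gouge: Loose carving gouge 100 mm long, 17 mm thick, lying on the jig's board to the right of the block. Leave alone. Origin at its middle, underside.
- tape_roll: Loose yellow tape ring, 90 mm diameter, 24 mm high, on the bench right of the jig. Leave alone.
- stain_bottle: Loose amber bottle, 42 mm diameter, 90 mm high, on the bench left of the jig. Leave alone. Origin at the underside.
- offcut: Loose wooden offcut 60 x 40 x 25 mm, on the bench left of the jig. Leave alone.
- mallet: Loose wooden mallet, 245 mm long, head 60 mm high, on the bench far to the left. Leave alone. Origin under the handle end of its head.
- long_gouge: Loose carving gouge 200 mm long on the bench far to the right. Leave alone. Origin at its middle, underside.

How it is judged:
By the outcome, as a careful person would: the job done as asked, in the order asked, and still so for the second after the job is handed in, with the robot touching nothing.
It also fails if it takes over 54 s, if anything falls off the work surface, if the arm or the gripper's body presses on something with over 40 N, if the wrist force passes 120 N, or if a joint passes its speed limit or range.

## Robot

A 6-joint arm with a two-finger parallel gripper is mounted at the origin on the work surface. World frame = base frame: x ahead of the robot, y to its left, z up, the work surface at z = 0. Lengths are in m, angles in rad, forces in N, time in s.
With the tool pointing down it reaches from about 0.375 to 0.9 m from the base axis. Payload 3.1 kg.
Tool frame: the origin (TCP) lies at the very end of the fingers, on their centre line; the grasp point (between the pads) lies 19 mm behind it; z points along the fingers, y is the line along which they close (so a half turn about z gives the same grasp; the last joint's range is limited). The gripper opens to 85 mm and grips with 20 to 120 N. Pads are 22 mm wide; open, the fingers measure 114 mm over their backs; the gripper's body (76 mm by 85 mm) begins 54 mm behind the grasp point. The pads swing forward as they close: fully open they stand 13 mm farther back than shut.
Start: joints at [1.165, 0.527, 1.433, -0, 1.181, -0.178], TCP at [0.141, 0.609, 0.231] pointing down, gripper open.
Joint ranges: [-3.08, 3.08], [-0.75, 2.2], [0.22, 2.44], [-1.43, 4.57], [0, 2.65], [-2.85, 2.85]. Speed limits (rad/s): [2.79, 2.79, 3.14, 3.14, 3.14, 3.14].

## Interface

Orientations are given as [roll, pitch, yaw] about the fixed x, y, z axes, in that order (R = Rz(yaw) Ry(pitch) Rx(roll)).
In Python, from workcell import r gives the robot as it stands.
- The arm moves only by the tool jog_arm, never from a script. Its argument "targets" is a list of rows, each a list of 2 entries, a list of its own where there are three numbers: the shift along the world's x, y, z in m, then the turn, a rotation vector about the world's x, y, z in rad. In form: [[[tx, ty, tz], [ax, ay, az]], ...]. A call has 1 to 10 rows; each row is the pose to reach, as a shift and turn from the pose commanded when the call began; what a row does not reach only later rows make up. A row lasts 1/10 s, in which the tool goes at most 50 mm and 8.59 degrees, less where a joint would pass 70% of its speed; a pose out of reach is approached as far as the arm can. A call with a gripper value outside its range is refused whole. "grip" is the closure, from 0 (fully open) to 1 (shut), set as the call begins (left out, the last holds). The fingers move at their own pace and stop on an object; "force" is the grip in N (left out, the last holds). Time passes only in rows, so rows that repeat a pose let the fingers close. It gives the time, the measured TCP pose, the force, the opening and the grip force at its end, in the units of the state.
- r.sense(): the state, without advancing time (a new reading comes with each control period).
- r.read_camera(name): name is "scene" or "top" or "wrist"; returns the picture (400x640x3 uint8, blue, green, red); there is no depth.
- r.camera_info(name): a dict with "vertical_fov" (degrees; the focal length in pixels is half the picture's height over the tangent of half this angle, whatever the lens; pixels are square), "cx", "cy" (the principal point, pixels), "rvec" (rotation vector, rad) and "tvec" (3), from world to camera coordinates, as OpenCV has them. Camera axes: x right, y down, z forward; pixel columns grow to the right and rows downward; lengths in m; the calibration is good to about 2 mm. A picture is of the moment at which its call begins: read the wrist's pose just before it. camera_info takes no time and is no camera call; for the wrist camera it gives the pose at the moment of the call.
- r.job_done(): hands the job in; it is judged then, once.
The state is a dict: "time": time; "q": joint angles; "joint_vel": joint speeds; "tau": joint torques, N m; "position": TCP position; "eef_rot": TCP orientation; "force": force on the tool from outside, world axes, zero at the start; "wrist_torque": the same for the moment, N m; "width": finger opening in m; "gripper_force": force on a finger pad.
Only numpy, scipy, OpenCV 4.12 (cv2) and the standard library are available. Lean on these libraries where they do the work, as an engineer would, in place of code of your own. Each camera call takes 0.05 s, during which the arm holds its last target. There are 200 camera calls.

## Working session

There is one attempt and no reset: what is moved stays moved. The work goes in short steps, Python scripts to look and compute and a tool call to move; the robot and the scene stay as the last step left them, time stands still between calls to the robot, and variables do not carry over. Pictures are saved under pics/ and viewed, at most 10 in all, crops included, and the job is handed in when it is done.

Besides the shell and the picture viewer there is one more tool, called after "Call:" as name(argument=value, ...) on one line, values as JSON. jog_arm: Moves the arm, as the interface text tells. Its arguments: {"type":"object","properties":{"targets":{"type":"array","items":{"type":"array"}},"grip":{"type":"number"},"force":{"type":"number"}},"required":["targets"]}

```bash
ls; mkdir -p pics
python3 - <<'E'
from workcell import r
import cv2
for n in ("scene","top"):
    i=r.camera_info(n);print(n,i)
    cv2.imwrite(f"pics/{n}0.png",r.read_camera(n))
s=r.sense();print(s["time"],s["position"],s["eef_rot"],s["width"])
E
```

```text
pics
scene {'vertical_fov': 53.744943876660976, 'cx': 324.6949360140888, 'cy': 199.58815583670415, 'rvec': array([ 2.27172478,  0.72778013, -0.32019041]), 'tvec': array([-0.4352673 , -0.21776051,  1.54853454])}
top {'vertical_fov': 57.32613358299375, 'cx': 311.14974140765554, 'cy': 193.55588043753104, 'rvec': array([ 2.1647459 , -2.0098263 ,  0.23833412]), 'tvec': array([-0.07770069,  0.58806262,  1.31006493])}
0.1 [0.14086179 0.60825847 0.23042088] [-3.13962438e+00 -3.44912444e-04  2.91378469e+00] 0.08566036873875098
```

View pics/top0.png

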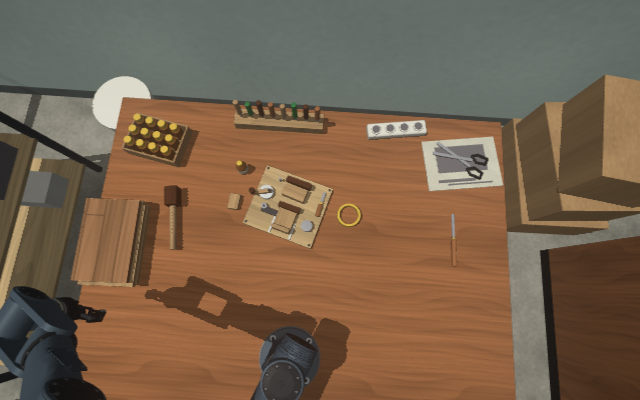

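View pics/scene0.png

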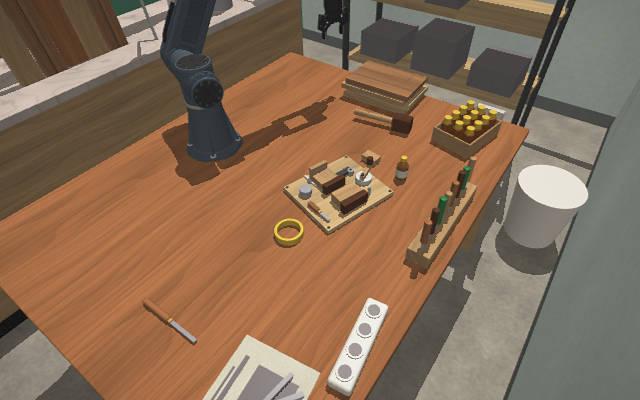

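The top view shows the jig board with corners near (268,166), (333,186), (311,247) and (243,223). The lever knob is near (253,191) and the bottle near (242,167). Next I'll crop both views, enlarged.

```bash
cat > h.py <<'E'
import numpy as np, cv2
from workcell import r
def K(i):
    f=200/np.tan(np.radians(i["vertical_fov"])/2)
    return np.array([[f,0,i["cx"]],[0,f,i["cy"]],[0,0,1.]])
def ray(i,uv,z):
    "world point on plane z seen at pixel uv"
    R=cv2.Rodrigues(np.array(i["rvec"]))[0]; c=-R.T@i["tvec"]
    d=R.T@np.linalg.inv(K(i))@np.array([uv[0],uv[1],1.])
    return c+d*(z-c[2])/d[2]
def proj(i,P):
    return cv2.projectPoints(np.float64(P).reshape(-1,1,3),np.array(i["rvec"]),np.array(i["tvec"]),K(i),None)[0].reshape(-1,2)
E
python3 - <<'E'
from h import *
a=cv2.imread("pics/top0.png")[155:255,235:345]
b=cv2.imread("pics/scene0.png")[145:235,280:400]
cv2.imwrite("pics/c.png",cv2.resize(a,None,fx=6,fy=6,interpolation=cv2.INTER_CUBIC)[:, :])
i=r.camera_info("top")
hsv=cv2.cvtColor(cv2.imread("pics/top0.png"),cv2.COLOR_BGR2HSV)
for u,v in [(268,166),(333,186),(311,247),(243,223)]: print(ray(i,(u,v),.018).round(4))
for p in [(250,228),(320,190),(300,230),(220,230),(285,340-80)]: print(p,hsv[p[1],p[0]])
E
```

```text
[0.7054 0.1477 0.018 ]
[ 0.642  -0.1164  0.018 ]
[ 0.3972 -0.0477  0.018 ]
[0.4694 0.2202 0.018 ]
(250, 228) [ 13 145 148]
(320, 190) [ 19  97 186]
(300, 230) [ 19  98 177]
(220, 230) [ 12 146 150]
(285, 260) [ 12 144 168]
```

View pics/c.png

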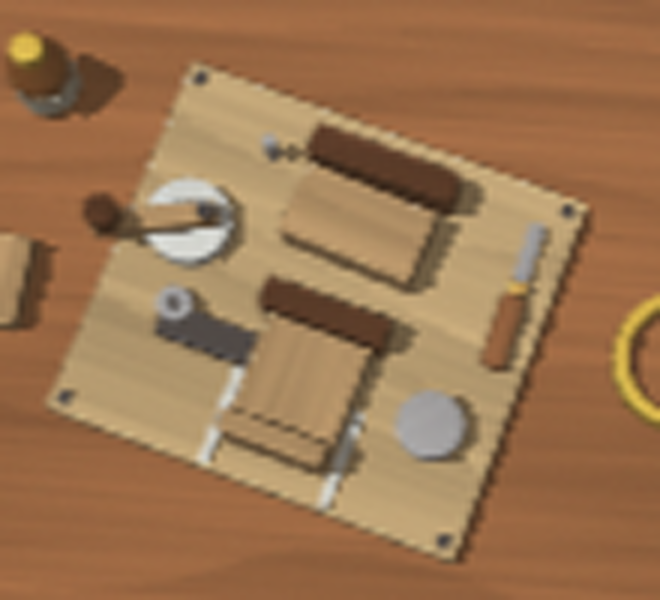

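The enlarged crop shows the lever pointing left, with the knob near full-image (252,190), the roller near (264,205) and the cam pivot near (270,190). I'll shut the gripper and move the wrist camera over the jig.

Call:
jog_arm(targets=[[[0.02,-0.03,0.02],[0,0,0]],[[0.05,-0.07,0.05],[0,0,0]],[[0.07,-0.11,0.07],[0,0,0]],[[0.095,-0.15,0.09],[0,0,0]],[[0.12,-0.19,0.1],[0,0,0]],[[0.145,-0.23,0.1],[0,0,0]],[[0.17,-0.27,0.1],[0,0,0]],[[0.195,-0.31,0.1],[0,0,0]],[[0.22,-0.35,0.1],[0,0,0]],[[0.245,-0.39,0.1],[0,0,0]]], grip=1, force=40)

```text
time: 1.1
position: [0.3865, 0.217, 0.3312]
eef_rot: [3.142, -0.0, 2.914]
force: [1.4, 0.1, 0.2]
width: 0.0
gripper_force: 0.0
```

Call:
jog_arm(targets=[[[0.025,-0.04,0],[0,0,0]],[[0.05,-0.08,0],[0,0,0]],[[0.075,-0.12,0],[0,0,0]],[[0.09,-0.14,0],[0,0,0]],[[0.09,-0.14,0],[0,0,0]],[[0.09,-0.14,0],[0,0,0]],[[0.09,-0.14,0],[0,0,0]]])

```text
time: 1.8
position: [0.475, 0.0797, 0.331]
eef_rot: [3.141, -0.002, 2.915]
force: [-1.1, -0.1, -0.2]
width: -0.0001
gripper_force: 0.0
```

Run:
```python
from h import *
s=r.sense();i=r.camera_info("wrist");im=r.read_camera("wrist")
cv2.imwrite("pics/w1.png",im)
import json;json.dump({k:np.array(v).tolist() for k,v in i.items()},open("w1.json","w"))
R=cv2.Rodrigues(i["rvec"])[0]
print(s["time"],s["position"],s["eef_rot"],s["q"],s["width"],"cam",-R.T@i["tvec"],R[2])
```

```text
1.8 [0.47501043 0.07970787 0.330976  ] [ 3.14142960e+00 -1.61195072e-03  2.91473151e+00] [-6.65586635e-02  2.16108370e-01  1.64324137e+00  4.36096818e-04
  1.28380820e+00 -1.41061749e+00] -0.00014199443964029349 cam [0.40445987 0.09444429 0.47398057] [ 0.2751616  -0.06178953 -0.95941031]
```

View pics/w1.png

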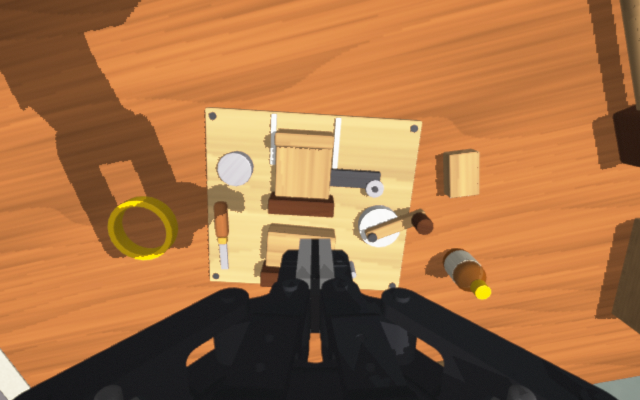

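The wrist view shows the board with corners near (207,108), (421,122), (398,290) and (210,282). The knob top is near (423,223), the pivot screw at (372,238) and the roller at (375,188). I'll measure these now.

Run:
```python
from h import *
import json
i={k:np.array(v) for k,v in json.load(open("w1.json")).items()}
im=cv2.imread("pics/w1.png");hsv=cv2.cvtColor(im,cv2.COLOR_BGR2HSV)
print([hsv[v,u].tolist() for u,v in [(230,200),(390,150),(300,110),(450,120),(423,223),(250,150)]])
m=cv2.inRange(hsv,(15,60,90),(28,170,255));m[:, :195]=0;m[:,435:]=0
m=cv2.morphologyEx(m,cv2.MORPH_OPEN,np.ones((3,3)))
c=max(cv2.findContours(m,0,2)[0],key=cv2.contourArea)
h=cv2.convexHull(c);q=cv2.approxPolyDP(h,8,True)[:,0].astype(float);print(q.tolist())
G=np.array([ray(i,p,.018)[:2] for p in q]);print(G.round(4).tolist())
hw=np.array([ray(i,p,.018)[:2]*1000 for p in h[:,0]],np.float32)
rc=cv2.minAreaRect(hw);print(rc)
# dark knob top
k=cv2.inRange(hsv,(0,40,0),(14,255,95));k[:,:405]=0;k[:,440:]=0;k[:205]=0;k[240:]=0
cc=max(cv2.findContours(k,0,2)[0],key=cv2.contourArea);print("knob px",cv2.minEnclosingCircle(cc))
print("pivot",ray(i,(372,238),.052),"roller",ray(i,(375,188),.035), "knobtop", ray(i,(423,222.5),.08))
```

```text
[[18, 109, 143], [21, 105, 238], [13, 167, 227], [13, 168, 193], [11, 164, 118], [21, 104, 240]]
[[205.0, 108.0], [421.0, 121.0], [398.0, 286.0], [211.0, 281.0]]
[[0.393, -0.0457], [0.4708, 0.2204], [0.7021, 0.1536], [0.6319, -0.1141]]
((551.3619384765625, 55.53338623046875), (285.3929748535156, 250.88035583496094), 73.59305572509766)
knob px ((419.4745178222656, 220.67198181152344), 8.68798828125)
pivot [0.60160544 0.12714105 0.052     ] roller [0.54052825 0.14492992 0.035     ] knobtop [0.5823358  0.18882549 0.08      ]
```

Measured values:

| Quantity | Value |
|---|---|
| Jig yaw | about -0.285 |
| Jig origin | about (0.5455, 0.0445) |
| Pivot | about (0.601, 0.127) |
| Roller to pivot | 63.6 mm, which puts the slide near 0.002 |
| Knob radius | 64.6 mm, against 64 given |
| Cam angle | about 2.15 rad |

I'll approach behind the knob.

Call:
jog_arm(targets=[[[0.02,0.025,-0.03],[0,0,0.13]],[[0.04,0.05,-0.07],[0,0,0.26]],[[0.06,0.075,-0.11],[0,0,0.39]],[[0.074,0.099,-0.145],[0,0,0.52]],[[0.074,0.099,-0.18],[0,0,0.52]],[[0.074,0.099,-0.21],[0,0,0.52]],[[0.074,0.099,-0.24],[0,0,0.52]],[[0.074,0.099,-0.26],[0,0,0.52]],[[0.074,0.099,-0.271],[0,0,0.52]],[[0.074,0.099,-0.271],[0,0,0.52]]])

```text
time: 2.85
position: [0.5487, 0.1786, 0.0591]
eef_rot: [3.141, -0.003, -2.848]
force: [0.2, -0.4, -0.4]
width: 0.0001
gripper_force: 0.0
```

```bash
python3 - <<'E'
from h import *
import json
i={k:np.array(v) for k,v in json.load(open("w1.json")).items()}
print("bottle base",ray(i,(456,256),0),"cap",ray(i,(483,292),.09))
s=r.sense();p=s["position"];print(p,s["eef_rot"],s["force"])
P=np.array([.601,.127]);
# current tool offset: lever frame radial/tangential
a0=1.865
for d in (.022,):
  for k in range(0,22):
    f=a0-k*.1075 if k<20 else a0-2.15
    e=np.array([np.cos(f),np.sin(f)]);t=np.array([-np.sin(f),np.cos(f)])
    q=P+.064*e+d*t
    print(k,(q-p[:2]).round(4).tolist(),round(f-a0,3))
E
python3 -c "
import sys;sys.path.insert(0,'.')
from h import *
i=r.camera_info('wrist');cv2.imwrite('pics/w2.png',r.read_camera('wrist'))
print(proj(i,[[.5823,.1888,.08],[.601,.127,.052]]))"
```

```text
bottle base [0.68298835 0.24889414 0.        ] cap [0.68751633 0.24709899 0.09      ]
[0.54865405 0.1786201  0.05914331] [ 3.14102552e+00 -3.02077372e-03 -2.84793036e+00] [ 0.22031352 -0.425687   -0.39754443]
0 [0.0127, 0.0033] 0.0
1 [0.0188, 0.0072] -0.107
2 [0.0254, 0.0104] -0.215
3 [0.0322, 0.013] -0.323
4 [0.0392, 0.0148] -0.43
5 [0.0464, 0.0158] -0.537
6 [0.0537, 0.016] -0.645
7 [0.0609, 0.0155] -0.752
8 [0.0681, 0.0142] -0.86
9 [0.0751, 0.0121] -0.968
10 [0.0818, 0.0093] -1.075
11 [0.0881, 0.0058] -1.182
12 [0.0941, 0.0016] -1.29
13 [0.0996, -0.0031] -1.397
14 [0.1045, -0.0085] -1.505
15 [0.1088, -0.0143] -1.613
16 [0.1125, -0.0206] -1.72
17 [0.1155, -0.0272] -1.827
18 [0.1177, -0.0342] -1.935
19 [0.1192, -0.0413] -2.042
20 [0.1199, -0.0485] -2.15
21 [0.1199, -0.0485] -2.15
[[316.72826686 356.09161998]
 [187.65681609 315.32905945]]
```

View pics/w2.png

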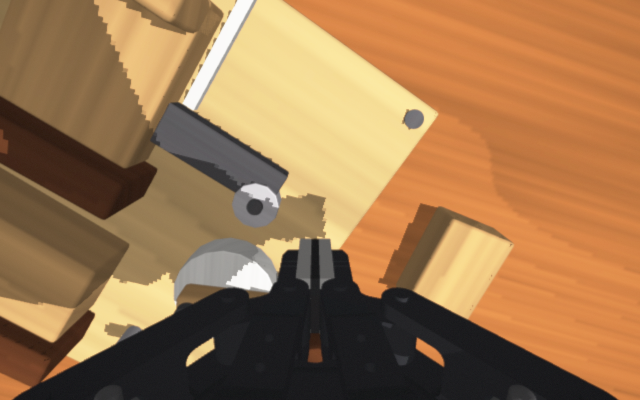

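The wrist view at the start of the push shows the fingers behind the knob, near (315,245), with the knob hidden under the gripper. The offcut is at (450,260) and stays well clear. Starting the lever push.

Call:
jog_arm(targets=[[[0.006,0.0015,0],[0,0,0]],[[0.0127,0.0033,0],[0,0,0]],[[0.0188,0.0072,0],[0,0,-0.107]],[[0.0254,0.0104,0],[0,0,-0.215]],[[0.0322,0.013,0],[0,0,-0.323]],[[0.0392,0.0148,0],[0,0,-0.43]],[[0.0464,0.0158,0],[0,0,-0.537]],[[0.0537,0.016,0],[0,0,-0.645]],[[0.0609,0.0155,0],[0,0,-0.752]],[[0.0681,0.0142,0],[0,0,-0.86]]])

```text
time: 3.9
position: [0.6168, 0.192, 0.0608]
eef_rot: [-3.139, -0.003, 2.569]
force: [-3.4, -0.8, -0.5]
width: -0.0
gripper_force: 1.7
```

Run:
```python
from h import *
s=r.sense();i=r.camera_info("wrist");j=r.camera_info("top");t=r.read_camera("top")
w=r.read_camera("wrist")
a=cv2.resize(t[155:255,235:345],None,fx=5,fy=5,interpolation=cv2.INTER_CUBIC)
cv2.imwrite("pics/m1.png",cv2.resize(w,(640,400)));cv2.imwrite("pics/t1.png",a)
print(s["position"],s["eef_rot"],s["force"])
```

```text
[0.61678974 0.19201582 0.06078222] [-3.13899205 -0.00334412  2.56928719] [-3.38502094 -0.83242624 -0.45439115]
```

View pics/t1.png

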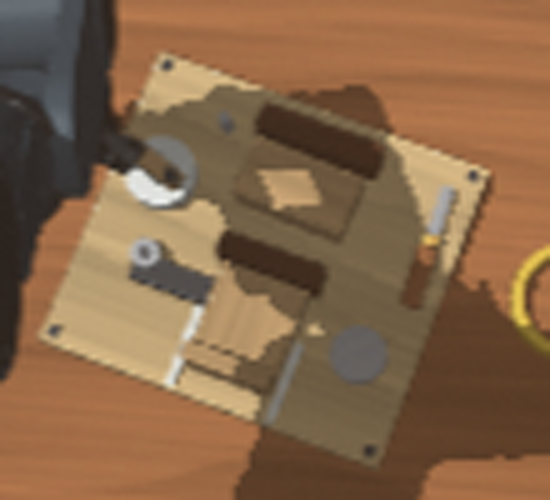

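The top view shows the lever turned to up-left, with the pivot near crop (170,180). The fingers are on the knob at a contact force of about 3.5 N, so I'll continue.

Call:
jog_arm(targets=[[[0.007,-0.0021,0],[0,0,-0.108]],[[0.0137,-0.0049,0],[0,0,-0.215]],[[0.02,-0.0084,0],[0,0,-0.322]],[[0.026,-0.0126,0],[0,0,-0.43]],[[0.0315,-0.0173,0],[0,0,-0.537]],[[0.0364,-0.0227,0],[0,0,-0.645]],[[0.0407,-0.0285,0],[0,0,-0.753]],[[0.0444,-0.0348,0],[0,0,-0.86]],[[0.0474,-0.0414,0],[0,0,-0.967]],[[0.0496,-0.0484,0],[0,0,-1.075]]])

```text
time: 5.0
position: [0.6676, 0.1449, 0.0609]
eef_rot: [-3.141, -0.002, 1.497]
force: [-1.7, 3.5, 0.2]
width: -0.0001
gripper_force: 1.6
```

Run:
```python
from h import *
s=r.sense();i=r.camera_info("wrist");j=r.camera_info("top")
w=r.read_camera("wrist");t=r.read_camera("top")
a=cv2.resize(t[150:250,235:345],(0,0),fx=3.5,fy=4,interpolation=cv2.INTER_CUBIC)
a=a[:400,:160*1]
cv2.imwrite("pics/m2.png",np.hstack([w,a]))
P=np.array([.601,.127])
d=s["position"][:2]-P
print(s["position"],s["eef_rot"],s["force"],np.linalg.norm(d),s["q"][5])
# lever angle if contact face offset .022
print("lever world", np.arctan2(d[1],d[0])-np.arctan2(.022,.064))
print(proj(i,[[.601,.127,.052]]))
```

```text
[0.667626   0.14488653 0.06091665] [-3.14135241e+00 -2.08481101e-03  1.49665095e+00] [-1.73052155  3.53763306  0.17771097] 0.0689851508710934 0.12219125748929166
lever world -0.06881861039203813
[[183.66901971 288.0502377 ]]
```

View pics/m2.png

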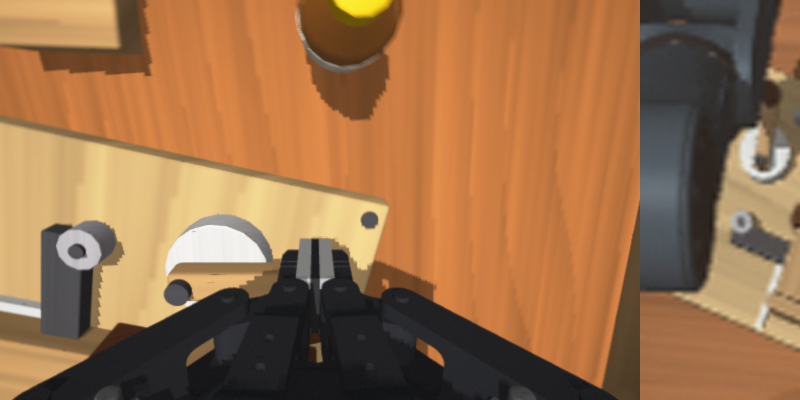

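This view shows the lever nearly along the jig's x, with the pivot screw at (177,293) and the roller at (78,248). I'll push most of the remaining angle, then back off, rise and measure.

Call:
jog_arm(targets=[[[0.0008,-0.0035,0],[0,0,-0.05]],[[0.0015,-0.0071,0],[0,0,-0.107]],[[0.0019,-0.0107,0],[0,0,-0.16]],[[0.0019,-0.0107,0],[0,0,-0.16]],[[0.004,0.0,0],[0,0,-0.16]],[[0.007,0.012,0],[0,0,-0.16]],[[0.007,0.012,0.04],[0,0,-0.16]],[[-0.01,-0.02,0.09],[0,0,-0.16]],[[-0.03,-0.05,0.13],[0,0,-0.16]],[[-0.05,-0.06,0.17],[0,0,-0.16]]])

```text
time: 6.1
position: [0.6224, 0.086, 0.2223]
eef_rot: [3.141, 0.001, 1.341]
force: [0.6, -0.1, 0.7]
width: -0.0002
gripper_force: 0.0
```

Call:
jog_arm(targets=[[[0,0,0.02],[0,0,0]],[[0,0,0.02],[0,0,0]],[[0,0,0.02],[0,0,0]]])

```text
time: 6.4
position: [0.6227, 0.0876, 0.2416]
eef_rot: [3.14, -0.0, 1.34]
force: [0.2, 0.1, -0.9]
width: -0.0
gripper_force: 0.0
```

Run:
```python
from h import *
import json
s=r.sense();i=r.camera_info("wrist");w=r.read_camera("wrist");cv2.imwrite("pics/w3.png",w)
json.dump({k:np.array(v).tolist() for k,v in i.items()},open("w3.json","w"))
print(s["time"],s["position"],s["eef_rot"],s["force"])
print(proj(i,[[.601,.127,.052]]))
```

```text
6.4 [0.62267346 0.08755427 0.24158166] [ 3.14009091e+00 -1.24033311e-04  1.34041123e+00] [ 0.19510098  0.13733112 -0.93583568]
[[282.67834012 132.24688351]]
```

View pics/w3.png

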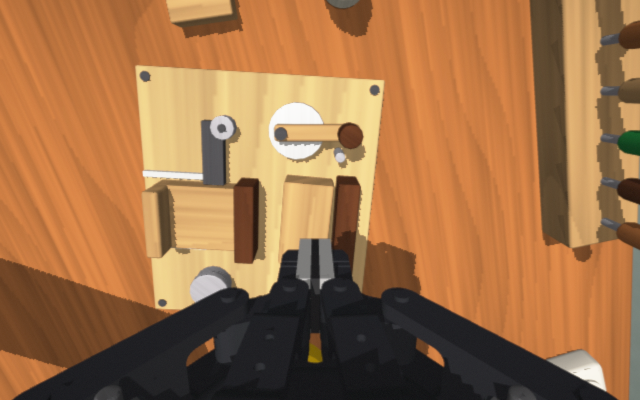

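The high view shows the pivot at (281,134), the knob at (350,135), the roller at (222,127) and the stop pin at (340,157). The lever lies nearly along the jig's x.

Run:
```python
from h import *
import json
i={k:np.array(v) for k,v in json.load(open("w3.json")).items()}
im=cv2.imread("pics/w3.png");hsv=cv2.cvtColor(im,cv2.COLOR_BGR2HSV)
def blob(lo,hi,x0,x1,y0,y1,n):
    m=np.zeros(im.shape[:2],np.uint8);m[y0:y1,x0:x1]=cv2.inRange(hsv,lo,hi)[y0:y1,x0:x1]
    c=max(cv2.findContours(m,0,2)[0],key=cv2.contourArea);M=cv2.moments(c)
    o=(M["m10"]/M["m00"],M["m01"]/M["m00"]);print(n,o,cv2.contourArea(c),cv2.boundingRect(c));return np.array(o)
print(hsv[135,345:356,:].tolist()[::5],hsv[134,281],hsv[127,222],hsv[127,230],hsv[132,310])
k=blob((0,90,20),(12,255,115),332,366,118,152,"knob")
p=blob((0,0,0),(180,90,120),272,290,126,144,"pivot")
ro=blob((0,0,120),(180,50,255),206,238,113,142,"roller")
s=blob((15,60,90),(28,170,255),130,390,60,300,"x")
K_=ray(i,k,.08)[:2];P=ray(i,p,.054)[:2];Ro=ray(i,ro,.035)[:2]
print(K_,P,Ro,"lever",np.linalg.norm(K_-P),np.arctan2(*(K_-P)[::-1]),"roll",np.linalg.norm(P-Ro),np.arctan2(*(P-Ro)[::-1]))
# board back-left edge (jig x) & screws
c=[ray(i,q,.018)[:2] for q in [(145,76),(375,90),(162,303)]]
print("edge screws",np.arctan2(*(c[1]-c[0])[::-1]),np.arctan2(*(c[0]-c[2])[::-1])-np.pi/2,[x.round(4).tolist() for x in c])
# fence face top edge / jaw face rays
for n,q,z in [("jaw fwdL",(258,181),.057),("jaw fwdR",(254,262),.057),("fenceL",(337,178),.058),("blkbackL",(288,176),.053),("blkbackR",(281,258),.053),("plateL",(146,184),.069),("plateR",(147,257),.069)]:
    print(n,ray(i,q,z)[:2].round(4))
```

```text
[[10, 162, 104], [10, 159, 104], [10, 161, 106]] [150   8  91] [135   6  91] [162   6 214] [ 18 122 232]
knob (349.90749414519905, 135.64988290398125) 427.0 (338, 124, 25, 25)
pivot (280.475279106858, 133.76714513556618) 104.5 (275, 128, 12, 13)
roller (221.54748173779313, 127.32948865820838) 433.5 (210, 115, 24, 25)
x (251.1326806560081, 169.87775980205558) 42032.0 (135, 65, 250, 235)
[0.66036313 0.11332022] [0.59884242 0.12627252] [0.54130183 0.14395651] lever 0.06286938171697111 -0.2075050510800329 roll 0.06019670158165648 -0.2981686438571467
edge screws -0.2870242793897805 -0.28718098288104144 [[0.4774, 0.2091], [0.6987, 0.1438], [0.4036, -0.0408]]
jaw fwdL [0.5664 0.0875]
jaw fwdR [0.5387 0.0046]
fenceL [0.6417 0.0732]
blkbackL [0.5955 0.0848]
blkbackR [0.5664 0.0008]
plateL [0.4661 0.1111]
plateR [0.44   0.0398]
```

The measured cam angle is about 0.08 rad: lever at -0.2075 against jig yaw -0.287. It needs about 0.08 rad more, or 5.5 mm at the fingers, so I'll go back down behind the knob.

Call:
jog_arm(targets=[[[0.02,0.03,0],[0,0,0]],[[0.04,0.055,-0.01],[0,0,-0.04]],[[0.054,0.069,-0.03],[0,0,-0.08]],[[0.054,0.069,-0.06],[0,0,-0.08]],[[0.054,0.069,-0.09],[0,0,-0.08]],[[0.054,0.069,-0.12],[0,0,-0.08]],[[0.054,0.069,-0.15],[0,0,-0.08]],[[0.054,0.069,-0.17],[0,0,-0.08]],[[0.054,0.069,-0.181],[0,0,-0.08]],[[0.054,0.069,-0.181],[0,0,-0.08]]])

```text
time: 7.45
position: [0.674, 0.1562, 0.0565]
eef_rot: [-3.136, 0.002, 1.26]
force: [-0.7, 0.4, -0.3]
width: 0.0001
gripper_force: 0.0
```

Call:
jog_arm(targets=[[[0,0,0.004],[0,0,0]],[[-0.001,-0.008,0.004],[0,0,0]],[[-0.002,-0.016,0.004],[0,0,0]],[[-0.003,-0.021,0.004],[0,0,0]],[[-0.004,-0.0245,0.004],[0,0,0]],[[-0.004,-0.0275,0.004],[0,0,0]],[[-0.004,-0.0275,0.004],[0,0,0]],[[-0.004,-0.0275,0.004],[0,0,0]]])

```text
time: 8.25
position: [0.6726, 0.1284, 0.0645]
eef_rot: [3.141, -0.0, 1.259]
force: [1.4, 0.3, -0.1]
width: 0.0003
gripper_force: 0.8
```

Call:
jog_arm(targets=[[[0.003,0.012,0],[0,0,0]],[[0.006,0.025,0.01],[0,0,0.04]],[[0.006,0.028,0.05],[0,0,0.08]],[[-0.01,0.01,0.09],[0,0,0.08]],[[-0.03,-0.02,0.12],[0,0,0.08]],[[-0.045,-0.04,0.15],[0,0,0.08]],[[-0.048,-0.04,0.18],[0,0,0.08]],[[-0.048,-0.04,0.18],[0,0,0.08]],[[-0.048,-0.04,0.18],[0,0,0.08]],[[-0.048,-0.04,0.18],[0,0,0.08]]])

```text
time: 9.25
position: [0.6235, 0.0892, 0.2431]
eef_rot: [-3.139, 0.001, 1.34]
force: [-0.3, 0.4, -0.3]
width: 0.0003
gripper_force: 0.0
```

```bash
cat > lev.py <<'E'
from h import *
s=r.sense();i=r.camera_info("wrist");im=r.read_camera("wrist");cv2.imwrite("pics/w4.png",im)
print(s["time"],s["position"],s["eef_rot"])
hsv=cv2.cvtColor(im,cv2.COLOR_BGR2HSV)
def blob(lo,hi,c0,w,n):
    x,y=c0.astype(int);x0,x1,y0,y1=x-w,x+w+1,y-w,y+w+1
    m=np.zeros(im.shape[:2],np.uint8);m[y0:y1,x0:x1]=cv2.inRange(hsv,lo,hi)[y0:y1,x0:x1]
    c=max(cv2.findContours(m,0,2)[0],key=cv2.contourArea);M=cv2.moments(c)
    o=(M["m10"]/M["m00"],M["m01"]/M["m00"]);print(n,c0,o,cv2.contourArea(c),cv2.boundingRect(c));return np.array(o)
a=proj(i,[[.661,.109,.08],[.599,.1263,.054]])
k=blob((0,90,20),(12,255,115),a[0],16,"knob")
p=blob((0,0,0),(180,90,120),a[1],9,"pivot")
K_=ray(i,k,.08)[:2];P=ray(i,p,.054)[:2]
print(K_,P,"lever",np.linalg.norm(K_-P),"theta",np.arctan2(*(K_-P)[::-1])+.287)
E
python3 lev.py
```

```text
9.25 [0.62351438 0.08923304 0.24311842] [-3.13915472e+00  5.49407041e-04  1.34044898e+00]
knob [351.62599666 142.08102774] (349.8934586760673, 141.77124951037993) 425.5 (339, 130, 23, 25)
pivot [281.16855163 135.30221015] (281.3001579778831, 135.51026856240125) 105.5 (276, 129, 12, 14)
[0.65957113 0.10961168] [0.59907196 0.1260819 ] lever 0.06270101726896318 theta 0.021202611251234516
```

The cam angle now reads about 0.02 rad, and about 0.01 after allowing for the visible side of the knob, so the lever is set. Next I'll go behind the push plate and turn the tool to face along the jig's +x.

Call:
jog_arm(targets=[[[-0.02,0,0],[0,0,0.14]],[[-0.045,0,0],[0,0,0.28]],[[-0.07,0,0],[0,0,0.42]],[[-0.095,0,0],[0,0,0.56]],[[-0.12,0,0],[0,0,0.7]],[[-0.145,0,0],[0,0,0.84]],[[-0.17,0,0],[0,0,0.98]],[[-0.19,0,0],[0,0,1.12]],[[-0.205,0,0],[0,0,1.26]],[[-0.2175,-0.005,0],[0,0,1.4]]])

```text
time: 10.3
position: [0.405, 0.084, 0.2431]
eef_rot: [-3.141, -0.003, 2.746]
force: [0.1, 0.2, -0.3]
width: -0.0002
gripper_force: 0.0
```

Call:
jog_arm(targets=[[[0,0,-0.02],[0,0,0.11]],[[0,0,-0.05],[0,0,0.11]],[[0,0,-0.08],[0,0,0.11]],[[0,0,-0.1],[0,0,0.11]],[[0,0,-0.1],[0,0,0.11]],[[0,0,-0.1],[0,0,0.11]]])

```text
time: 10.9
position: [0.4064, 0.0836, 0.1437]
eef_rot: [-3.141, -0.002, 2.849]
force: [-0.4, -0.1, -0.3]
width: 0.0
gripper_force: 0.0
```

Run:
```python
from h import *
s=r.sense();p=s["position"];print(p,s["eef_rot"],s["q"],s["force"])
i=r.camera_info("wrist");cv2.imwrite("pics/w5.png",r.read_camera("wrist"))
th=-.287;R=np.array([[np.cos(th),np.sin(th)],[-np.sin(th),np.cos(th)]]);print("jig tcp",R@(p[:2]-[.5433,.0435]))
```

```text
[0.40639539 0.08359363 0.14369676] [-3.14101949e+00 -2.39707801e-03  2.84938751e+00] [-6.79458080e-02  4.10943686e-01  2.02917229e+00 -3.97657273e-05
  7.03941190e-01 -1.34650733e+00] [-0.39247438 -0.124402   -0.30815165]
jig tcp [-0.14265441 -0.00030074]
```

View pics/w5.png

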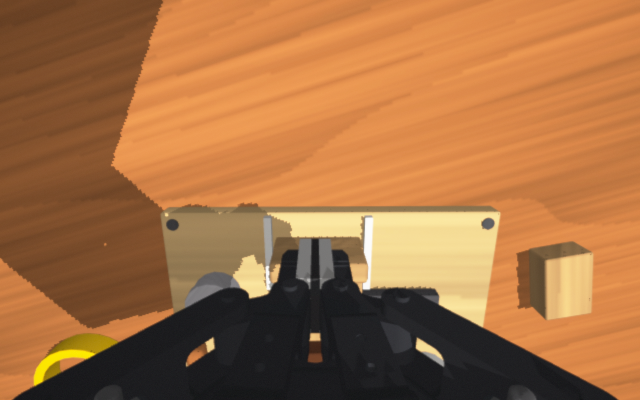

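The view shows the fingers centred on the slide rails (268 and 368, finger centre 316), behind the push plate. I'll go down and push most of the way.

Call:
jog_arm(targets=[[[0,0,-0.03],[0,0,0]],[[0,0,-0.06],[0,0,0]],[[0,0,-0.09],[0,0,0]],[[0,0,-0.104],[0,0,0]],[[0,0,-0.104],[0,0,0]],[[0.0096,-0.0028,-0.104],[0,0,0]],[[0.0192,-0.0057,-0.104],[0,0,0]],[[0.0249,-0.0074,-0.104],[0,0,0]],[[0.0288,-0.0085,-0.104],[0,0,0]],[[0.0326,-0.0096,-0.104],[0,0,0]]])

```text
time: 11.95
position: [0.4381, 0.074, 0.0407]
eef_rot: [-3.141, -0.003, 2.849]
force: [-2.8, 1.3, 1.7]
width: -0.0
gripper_force: 1.6
```

Call:
jog_arm(targets=[[[0.0038,-0.0011,0],[0,0,0]],[[0.0077,-0.0023,0],[0,0,0]],[[0.0115,-0.0034,0],[0,0,0]],[[0.0153,-0.0045,0],[0,0,0]],[[0.0192,-0.0057,0],[0,0,0]]])

```text
time: 12.45
position: [0.4585, 0.0679, 0.0402]
eef_rot: [-3.141, -0.001, 2.849]
force: [-2.9, 0.8, 2.3]
width: 0.0002
gripper_force: 1.6
```

Call:
jog_arm(targets=[[[0.0019,-0.0006,0],[0,0,0]],[[0.0038,-0.0011,0],[0,0,0]],[[0.0058,-0.0017,0],[0,0,0]],[[0.0077,-0.0023,0],[0,0,0]],[[0.0077,-0.0023,0],[0,0,0]]])

```text
time: 12.95
position: [0.4665, 0.0656, 0.0402]
eef_rot: [-3.141, 0.0, 2.849]
force: [-2.8, -1.2, 1.2]
width: -0.0001
gripper_force: 1.3
```

Call:
jog_arm(targets=[[[0.001,-0.0003,0],[0,0,0]],[[0.0019,-0.0006,0],[0,0,0]],[[0.0029,-0.0009,0],[0,0,0]],[[0.0029,-0.0009,0],[0,0,0]]])

```text
time: 13.35
position: [0.4682, 0.0651, 0.0402]
eef_rot: [-3.141, -0.002, 2.849]
force: [-4.9, 0.4, 1.7]
width: 0.0001
gripper_force: 2.5
```

Call:
jog_arm(targets=[[[0.001,-0.0003,0],[0,0,0]],[[0.0019,-0.0006,0],[0,0,0]],[[0.0019,-0.0006,0],[0,0,0]]])

```text
time: 13.65
position: [0.4681, 0.0651, 0.0402]
eef_rot: [-3.141, -0.006, 2.849]
force: [-7.3, 2.8, 5.4]
width: -0.0004
gripper_force: 4.0
```

Call:
jog_arm(targets=[[[0.0019,-0.0006,0],[0,0,0]],[[0.0038,-0.0011,0],[0,0,0]],[[0.0058,-0.0017,0],[0,0,0]],[[0.0058,-0.0017,0],[0,0,0]],[[0.0058,-0.0017,0],[0,0,0]]])

```text
time: 14.15
position: [0.4678, 0.065, 0.0399]
eef_rot: [-3.139, -0.018, 2.849]
force: [-14.8, 7.2, 11.1]
width: 0.0
gripper_force: 8.2
```

The stop is firm: the slide does not move at about 16 N. I'll back off, rise and look.

Call:
jog_arm(targets=[[[-0.008,0.0023,0],[0,0,0]],[[-0.02,0.006,0],[0,0,0]],[[-0.043,0.0127,0],[0,0,0]],[[-0.043,0.0127,0.03],[0,0,0]],[[-0.043,0.0127,0.07],[0,0,0]],[[-0.043,0.0127,0.11],[0,0,0]],[[-0.043,0.0127,0.15],[0,0,-0.1]],[[-0.043,0.0127,0.19],[0,0,-0.2]],[[-0.03,0.0127,0.22],[0,0,-0.3]],[[-0.01,0.0127,0.23],[0,0,-0.4]]])

```text
time: 15.15
position: [0.4696, 0.0753, 0.2746]
eef_rot: [3.135, 0.009, 2.445]
force: [1.0, 0.4, 0.3]
width: -0.0001
gripper_force: 0.0
```

Call:
jog_arm(targets=[[[0.02,0,0],[0,0,-0.12]],[[0.04,0,0],[0,0,-0.24]],[[0.06,0,0],[0,0,-0.36]],[[0.08,0,0],[0,0,-0.48]],[[0.1,0,0],[0,0,-0.6]],[[0.12,0,0],[0,0,-0.72]],[[0.14,0,0],[0,0,-0.84]],[[0.15,0.01,0],[0,0,-0.96]],[[0.155,0.01,0],[0,0,-1.08]],[[0.155,0.01,0],[0,0,-1.1]]])

```text
time: 16.15
position: [0.6237, 0.0853, 0.2704]
eef_rot: [3.138, -0.001, 1.348]
force: [0.3, 0.7, 0.0]
width: 0.0001
gripper_force: 0.0
```

Call:
jog_arm(targets=[[[0,0,0],[0,0,0]],[[0,0,0],[0,0,0]]])

```text
time: 16.35
position: [0.6218, 0.0852, 0.2704]
eef_rot: [3.141, -0.0, 1.35]
force: [0.1, 0.3, -0.4]
width: -0.0
gripper_force: 0.0
```

```bash
python3 lev.py
python3 - <<'E'
import cv2
im=cv2.imread("pics/w4.png")[50:290,120:420]
cv2.imwrite("pics/w4c.png",cv2.resize(im,None,fx=2.5,fy=2.5,interpolation=cv2.INTER_CUBIC))
E
```

```text
16.35 [0.62179736 0.0851832  0.27039363] [ 3.14088058e+00 -1.27134438e-04  1.35025685e+00]
knob [349.3461002 133.9615648] (347.85809523809525, 133.85238095238094) 350.0 (338, 123, 21, 23)
pivot [283.96571632 127.63135743] (284.0430107526882, 127.83333333333333) 93.0 (279, 122, 11, 13)
[0.6596375  0.10940922] [0.59902782 0.12608537] lever 0.06286196835497618 theta 0.01850365237915491
```

View pics/w4c.png

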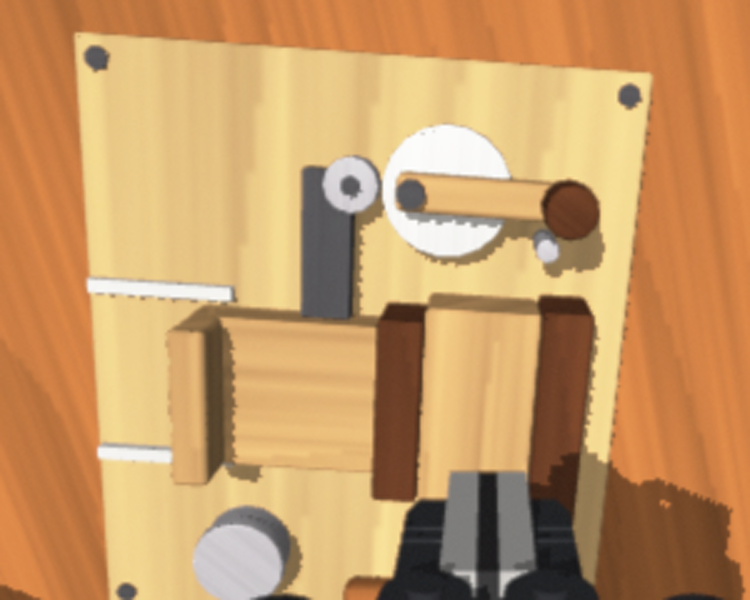

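The final view shows the jaw (crop x 425), block and fence (crop x 540) closed up without gaps. The lever is in line with the roller, the cam angle is about 0.02 rad, and the arm is clear at 0.27 m.

```bash
python3 -c "
from workcell import r
print(r.job_done())"
```

```text
the job is handed in; nothing more can be done
None
```

The job is handed in: I turned the lever to about 0.02 rad from straight away from the roller, then pushed the slide until its jaw held the block against the fence, with no visible gaps in the last picture and the arm clear of everything.

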